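# Shut the spare gas valve and cap its outlet

## Task

On the nitrogen manifold one outlet is a bare open stub, with no pipe on it. Turn that outlet's own valve handle clockwise until the valve is firmly shut, finger-tight but not forced, then put the loose metal cap fully home over the bare stub and let go. The other four valves are set for running experiments, so do not touch them or their pipes, and leave the things on the bench where they stand.

Things in the scene. Friction and masses are not known exactly. Their poses are not given: they have to be found in the camera images.
- handle_a_grip (a point): Grip point of the handle to turn: on its upright turning axis, 9 mm below the handle's top, 21 mm above its underside. The handle is an upright blue plastic bar 36 mm long, 10 mm thick, 30 mm tall, round ends: x runs along the bar, y across its thickness, z up. It shuts clockwise seen from above. 4 mm under the bar lies a fixed hexagonal steel bonnet, 36 mm over its corners.
- valve_a: Its valve module, like its neighbours but with a bare stub. The handle turns with 0.1 N m of drag. Where it shuts cannot be seen: 0.45 to 1.4 rad clockwise from the start. There the torque climbs at about 3 N m per rad: 0.3 to 0.5 N m is firmly shut, under 0.25 may leak, over 0.6 harms the seat. Let go, it stays shut unless turned back. Origin: centre of its block's underside.
- spare_outlet (a point): Top centre of that module's bare steel stub, 62 mm from the valve's axis. The stub is fixed, upright, 12 mm in diameter, coned to 8 mm over its top 4 mm, 24 mm tall above a round shoulder 26 mm in diameter. x points from the valve to the outlet, y along the row of modules, z up.
- cap_center (a point): Centre, half-way up, of the loose aluminium cap: a cylinder 26 mm in diameter, 32 mm tall, 40 g, standing mouth down on the bench, closed on top. Its bore is 15 mm wide and 26 mm deep. z up. Fully home, the cap's mouth meets the shoulder and its centre is 8 mm below the stub's top.
- valve_b: Neighbouring valve module in use, fixed, not to be touched; modules stand 58 mm apart. Origin: centre of its block's underside (110 x 54 x 30 mm), x from valve to outlet, z up. At x -32 mm a like handle, reaching 18 mm from its axis, top 86 mm up. At x +30 mm a nut 20 mm wide and an 8 mm steel pipe that rises to 76 mm, runs 60 mm to +x and goes down.
- valve_c: Neighbouring valve module in use, fixed, not to be touched; modules stand 58 mm apart. Origin: centre of its block's underside (110 x 54 x 30 mm), x from valve to outlet, z up. At x -32 mm a like handle, reaching 18 mm from its axis, top 86 mm up. At x +30 mm a nut 20 mm wide and an 8 mm steel pipe that rises to 76 mm, runs 60 mm to +x and goes down.
- valve_d: Neighbouring valve module in use, fixed, not to be touched; modules stand 58 mm apart. Origin: centre of its block's underside (110 x 54 x 30 mm), x from valve to outlet, z up. At x -32 mm a like handle, reaching 18 mm from its axis, top 86 mm up. At x +30 mm a nut 20 mm wide and an 8 mm steel pipe that rises to 76 mm, runs 60 mm to +x and goes down.
- valve_e: Neighbouring valve module in use, fixed, not to be touched; modules stand 58 mm apart. Origin: centre of its block's underside (110 x 54 x 30 mm), x from valve to outlet, z up. At x -32 mm a like handle, reaching 18 mm from its axis, top 86 mm up. At x +30 mm a nut 20 mm wide and an 8 mm steel pipe that rises to 76 mm, runs 60 mm to +x and goes down.
- manifold: The aluminium base plate that carries the five modules in a row: 150 x 330 x 12 mm, fixed; origin at the centre of its underside, y along the row, -x is the valve side. A supply pipe at its +y end reaches 205 mm from the origin, 40 mm high.
- bottle: Amber glass bottle, 64 mm in diameter, 150 mm tall, standing; origin at the centre of its underside. Bystander.
- beaker: Glass beaker, 60 mm in diameter, 75 mm tall, standing; origin at the centre of its underside. Bystander.
- dish: White weighing dish, 70 mm in diameter, 18 mm tall; origin at the centre of its underside. Bystander.
- spatula: Steel laboratory spoon, 170 mm long, lying flat on the bench; origin at its middle. Bystander.

How it is judged:
By the outcome, as a careful person would: the job done as asked, in the order asked, and still so for the second after the job is handed in, with the robot touching nothing.
It also fails if it takes over 72 s, if anything falls off the work surface, if the arm or the gripper's body presses on something with over 40 N, if the wrist force passes 120 N, or if a joint passes its speed limit or range.

## Robot

A 7-joint arm with a two-finger parallel gripper is mounted at the origin on the work surface. World frame = base frame: x ahead of the robot, y to its left, z up, the work surface at z = 0. Lengths are in m, angles in rad, forces in N, time in s.
With the tool pointing down it reaches from about 0.35 to 0.9 m from the base axis. Payload 7.2 kg.
Tool frame: the origin (TCP) lies on the centre line of the jaws, within the pads' length; the fingertips stand 17 mm ahead of it and the grasp point (between the pads) lies 2 mm behind it; y points along the fingers, x is the direction in which the jaws open and shut, and the axes are right-handed (so a half turn about y gives the same grasp; the last joint's range is limited). The gripper opens to 85 mm and grips with 20 to 120 N. Pads are 22 mm wide; open, the fingers measure 114 mm over their backs; the gripper's body (76 mm by 85 mm) begins 54 mm behind the grasp point. The pads swing forward as they close: fully open they stand 13 mm farther back than shut.
Start: joints at [1.137, 0.411, -0.013, 1.596, 0.006, 1.134, -0.082], TCP at [0.224, -0.584, 0.248] pointing down, gripper open.
Joint ranges: [-2.95, 2.95], [-0.29, 1.99], [-1.47, 1.44], [0.14, 2.54], [-1.03, 4.17], [0.13, 1.85], [-2.86, 2.86]. Speed limits (rad/s): [2.39, 2.39, 3.01, 3.01, 3.14, 3.14, 3.14].

## Interface

Orientations are given as a unit quaternion [w, x, y, z].
In Python, from station import r gives the robot as it stands. The module is installed in compiled form; this text tells all that it offers.
- The arm moves only by the tool jog_arm, never from a script. Its argument "motion" is a list that holds one entry, the list of rows, each a list of 7 numbers: the shift along the tool's x, y, z in mm, then the turn, a rotation vector about the tool's x, y, z in rad, then the gripper command: -1 is shut, 1 is fully open, values between are in proportion. In form: [[[x, y, z, rx, ry, rz, grip], ...]]. A call has 1 to 5 rows; each row is the pose to reach, as a shift and turn from the pose commanded when the call began, along the tool's axes at that moment; what a row does not reach only later rows make up. A row lasts 1/10 s, in which the tool goes at most 50 mm and 8.59 degrees, less where a joint would pass 70% of its speed; a pose out of reach is approached as far as the arm can. A call with a gripper value outside its range is refused whole. The fingers move at their own pace and stop on an object; "force" is the grip in N (left out, the last holds). Time passes only in rows, so rows that repeat a pose let the fingers close. It gives the time, the measured TCP pose, the force and the opening at its end, in the units of the state.
- r.get_obs(): the state, without advancing time (a new reading comes with each control period).
- r.get_image(name): name is "scene" or "side" or "wrist"; returns a dict with "img" (384x512x3 uint8, blue, green, red), "range_z" (384x512 float32, m along the optical axis (not along the pixel's ray), 0 where there is no reading), "camera_matrix" (3x3 intrinsics, pixels), "rvec" (rotation vector, rad) and "tvec" (3), from world to camera coordinates, as OpenCV has them; the wrist camera has in their place "mount" (4x4, takes a point from camera to tool coordinates, whose origin is the TCP and whose axes are the tool frame's). Camera axes: x right, y down, z forward; pixel columns grow to the right and rows downward; lengths in m; the calibration is good to about 2 mm. A picture is of the moment at which its call begins: read the wrist's pose just before it.
- r.job_done(): hands the job in, once; it reports no verdict.
The state is a dict: "time_s": time; "q": joint angles; "qvel": joint speeds; "joint_torque": joint torques, N m; "eef_pos": TCP position; "tool_rot": TCP orientation; "force": force on the tool from outside, world axes, zero at the start; "wrist_torque": the same for the moment, N m; "opening": opening from 0.0 (shut) to 1.0 (fully open).
Only numpy, scipy, OpenCV 4.12 (cv2) and the standard library are available. Lean on these libraries where they do the work, as an engineer would, in place of code of your own. Each camera call takes 0.05 s, during which the arm holds its last target.

## Working session

There is one attempt and no reset: what is moved stays moved. The work goes in short steps, Python scripts to look and compute and a tool call to move; the robot and the scene stay as the last step left them, time stands still between calls to the robot, and variables do not carry over. Pictures are saved under pics/ and viewed, and the job is handed in when it is done.

Besides the shell and the picture viewer there is one more tool, called after "Call:" as name(argument=value, ...), one argument or row to a line, values as JSON. jog_arm: Moves the arm, as the interface text tells. Its arguments: {"type":"object","properties":{"motion":{"type":"array"},"force":{"type":"number"}},"required":["motion"]}

```bash
mkdir -p pics; python3 - <<'E'
from station import r
import cv2,pickle
o=r.get_obs();print(o)
for n in("scene","side","wrist"):
    d=r.get_image(n);cv2.imwrite(f"pics/{n}0.png",d["img"]);pickle.dump((o,d),open(f"{n}0.pkl","wb"))
    print(n,d["camera_matrix"].tolist(),d.get("rvec"),d.get("tvec"),d.get("mount"))
E
```

```text
{'time_s': 0.0, 'q': array([ 1.13679754,  0.41189729, -0.0127155 ,  1.5970891 ,  0.00558928,
        1.1342775 , -0.08219405]), 'qvel': array([-5.28065451e-04,  1.44787640e-03,  1.50388328e-04,  3.07719497e-05,
        1.03740934e-04, -1.30790135e-03, -1.58803511e-04]), 'joint_torque': array([ 1.25977353e-03, -6.00616693e+01,  6.82625994e-01, -2.99400598e+01,
        1.36698878e-02,  1.06303758e-02, -1.70425756e-05]), 'eef_pos': array([ 0.22335278, -0.58320878,  0.2474362 ]), 'tool_rot': array([ 0.58290306, -0.5823102 ,  0.40120743, -0.40021425]), 'force': array([ 0.50549877,  0.65336225, -0.82037576]), 'wrist_torque': array([-0.04838927,  0.00733008,  0.05961231]), 'opening': 1.004139938218874}
scene [[400.36873512520464, 0.0, 263.0940957662741], [0.0, 400.36873512520464, 197.50194862704257], [0.0, 0.0, 1.0]] [ 2.25555136  1.36974909 -0.39929209] [-0.26650176 -0.37185216  1.42334959] None
side [[390.2590217169546, 0.0, 252.46224906735503], [0.0, 390.2590217169546, 193.2925175810986], [0.0, 0.0, 1.0]] [ 0.85334562 -2.6520018   0.95902885] [0.43982458 0.28760874 0.82216309] None
wrist [[315.534391695972, 0.0, 254.18512087522063], [0.0, 315.534391695972, 190.5767860951659], [0.0, 0.0, 1.0]] None None [[ 9.99999272e-01  1.05112483e-03 -5.92234999e-04 -7.99646100e-04]
 [ 8.73295422e-04 -2.91933553e-01  9.56438204e-01 -1.25223836e-01]
 [ 8.32442680e-04 -9.56438025e-01 -2.91934259e-01  7.47138191e-02]
 [ 0.00000000e+00  0.00000000e+00  0.00000000e+00  1.00000000e+00]]
```

View pics/scene0.png

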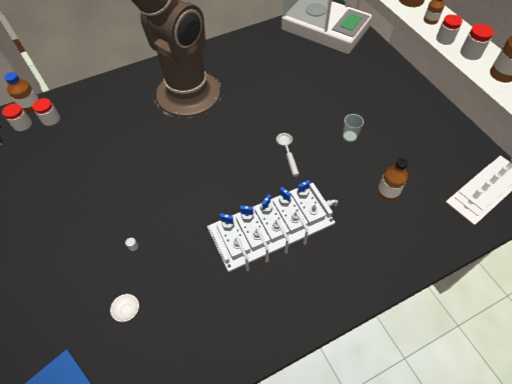

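View pics/side0.png

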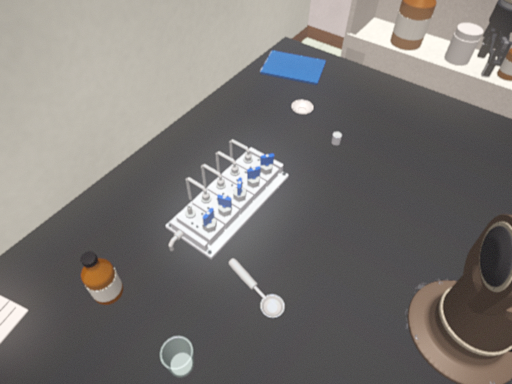

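View pics/wrist0.png

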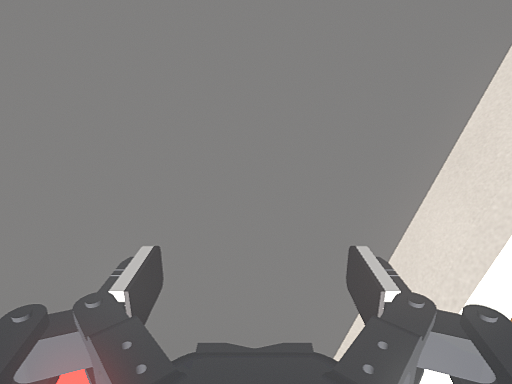

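```bash
cat > h.py <<'E'
import numpy as np,cv2,pickle
from scipy.spatial.transform import Rotation as Ro
def RT(q): return Ro.from_quat([q[1],q[2],q[3],q[0]]).as_matrix()
def cloud(o,d):
    K=d["camera_matrix"];z=d["range_z"].astype(float);v,u=np.mgrid[:384,:512]
    P=np.stack([(u-K[0,2])/K[0,0]*z,(v-K[1,2])/K[1,1]*z,z],-1)
    if "mount" in d and d["mount"] is not None:
        M=d["mount"];P=P@M[:3,:3].T+M[:3,3];P=P@RT(o["tool_rot"]).T+o["eef_pos"]
    else:
        R,_=cv2.Rodrigues(np.array(d["rvec"]));P=(P-np.array(d["tvec"]).ravel())@R
    P[z<=0]=np.nan
    return P
def load(n): o,d=pickle.load(open(n+".pkl","rb"));return o,d,cloud(o,d)
E
python3 - <<'E'
from h import *
o,d,P=load("scene0");print(RT(o["tool_rot"]).round(3))
for n in("scene0","side0"):
    o,d,P=load(n)
    print(n,np.nanpercentile(P[...,2],[1,50,99]))
E
```

```text
[[ 0.358 -0.001  0.934]
 [-0.934  0.001  0.358]
 [-0.002 -1.    -0.   ]]
scene0 [-7.55390264e-01  1.90821329e-04  2.83743336e-01]
side0 [-5.96749500e-01 -4.22342839e-06  3.07788292e-01]
```

```bash
python3 - <<'E'
from h import *
o,d,P=load("scene0")
a=cv2.resize(d["img"][170:280,195:350],None,fx=5,fy=5,interpolation=cv2.INTER_CUBIC);cv2.imwrite("pics/sc_z.png",a)
for n,(u,v) in {"endL":(228,219),"2":(247,211),"3":(267,202),"4":(286,194),"5":(305,186),"cap":(131,242),"bottle":(400,165),"beaker":(353,120),"dish":(125,305),"spoon":(290,155)}.items(): print(n,P[v,u].round(3))
o,d,P2=load("side0")
a=cv2.resize(d["img"][130:260,160:300],None,fx=4.5,fy=4.5,interpolation=cv2.INTER_CUBIC);cv2.imwrite("pics/si_z.png",a)
# metric heightmap fusion
H=np.zeros((400,400));C=np.zeros((400,400,3),np.uint8)
pts=P.reshape(-1,3);m=(pts[:,2]>0.005)&(pts[:,2]<0.2)
p=pts[m]; 
print(p.min(0),p.max(0))
E
```

```text
endL [ 0.578 -0.103  0.088]
2 [ 0.578 -0.047  0.086]
3 [0.58  0.012 0.089]
4 [0.584 0.068 0.095]
5 [0.583 0.129 0.089]
cap [ 0.493 -0.355  0.035]
bottle [0.675 0.361 0.151]
beaker [0.414 0.41  0.051]
dish [ 0.638 -0.426  0.002]
spoon [0.423 0.176 0.019]
[-0.71104818 -0.72157417  0.00500077] [0.94388659 1.15081888 0.19997191]
```

View pics/sc_z.png

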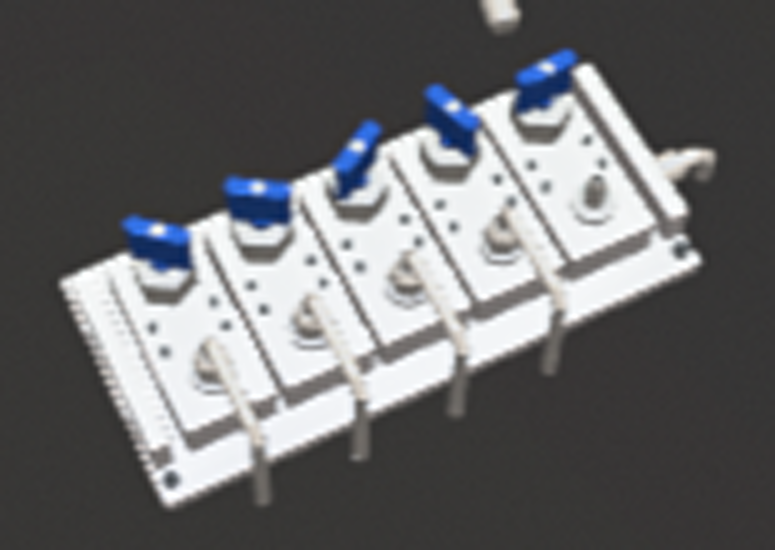

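View pics/si_z.png

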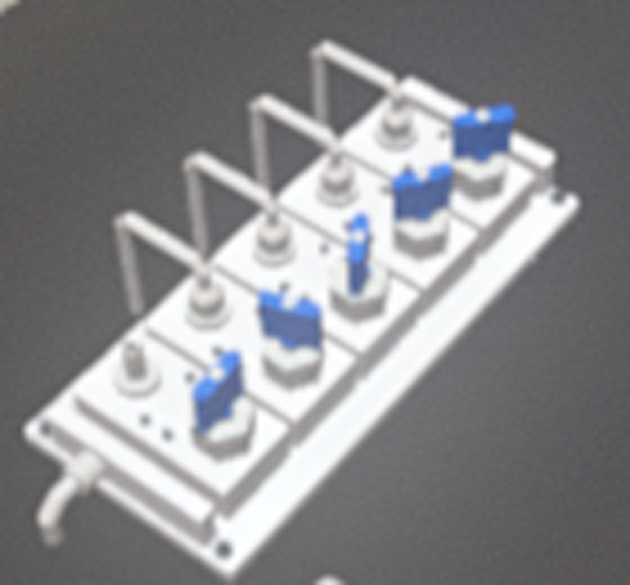

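```bash
cat >> h.py <<'E'
def blue(d):
    b=d["img"].astype(int);return (b[...,0]>b[...,2]+50)&(b[...,0]>b[...,1]+30)
E
python3 - <<'E'
from h import *
for n in("scene0","side0"):
    o,d,P=load(n);m=blue(d)&(np.abs(P[...,0]-.58)<.1)&(np.abs(P[...,1])<.2)&(P[...,2]>0.07)
    k,l=cv2.connectedComponents(m.astype(np.uint8))
    for i in range(1,k):
        q=P[l==i]
        if len(q)<8: continue
        c=np.nanmedian(q,0);top=q[q[:,2]>np.percentile(q[:,2],40)]
        w,V=np.linalg.eigh(np.cov(q[:,:2].T));print(n,len(q),c.round(3),"zmax",q[:,2].max().round(3),"ang",np.degrees(np.arctan2(V[1,1],V[0,1])).round(1),w)
o,d,P=load("scene0")
R=RT(o["tool_rot"]);t=np.array([.58,.125,.26]);print("toolshift mm",(R.T@(t-o["eef_pos"])*1000).round())
E
```

```text
scene0 79 [0.582 0.125 0.095] zmax 0.101 ang 94.2 [1.06716866e-05 1.04312913e-04]
scene0 85 [0.58  0.068 0.093] zmax 0.101 ang -164.7 [9.49342395e-06 9.69214032e-05]
scene0 64 [0.58  0.008 0.096] zmax 0.102 ang 121.2 [9.58274360e-06 1.05258438e-04]
scene0 97 [ 0.576 -0.048  0.093] zmax 0.101 ang 57.6 [1.00095006e-05 8.54805470e-05]
scene0 89 [ 0.576 -0.106  0.093] zmax 0.101 ang 45.6 [1.03288506e-05 9.39666194e-05]
side0 119 [ 0.567 -0.101  0.09 ] zmax 0.101 ang 48.9 [8.38526184e-06 9.39286605e-05]
side0 115 [ 0.569 -0.043  0.09 ] zmax 0.1 ang 58.9 [8.23909440e-06 9.69685751e-05]
side0 59 [0.567 0.018 0.097] zmax 0.1 ang 121.1 [7.85217377e-06 1.20686459e-04]
side0 118 [0.572 0.073 0.092] zmax 0.101 ang -163.5 [7.23273258e-06 9.01065454e-05]
side0 69 [0.573 0.136 0.097] zmax 0.1 ang 96.4 [8.45175796e-06 1.17463006e-04]
toolshift mm [-534.  -12.  586.]
```

Call:
jog_arm(
  motion=[
    [[-534,-12,586,0,0,0,-0.2],[-534,-12,586,0,0,0,-0.2],[-534,-12,586,0,0,0,-0.2],[-534,-12,586,0,0,0,-0.2],[-534,-12,586,0,0,0,-0.2]],
  ],
  force=60,
)

```text
time_s: 0.65
eef_pos: [0.3363, -0.3584, 0.252]
tool_rot: [-0.583, 0.583, -0.401, 0.401]
force: [1.2, 0.1, -0.2]
opening: 0.398
```

```bash
cat >> h.py <<'E'
def st():
    from station import r
    o=r.get_obs();R=RT(o["tool_rot"])
    print("t",round(o["time_s"],2),"p",(o["eef_pos"]*1000).round(1),"q",o["q"].round(3),"xang",np.degrees(np.arctan2(R[1,0],R[0,0])).round(2),"ydir",R[:,1].round(4),"F",o["force"].round(2),"T",o["wrist_torque"].round(3),"op",round(o["opening"],3))
    return o,R
def shift(o,t):
    R=RT(o["tool_rot"]);return (R.T@(np.array(t)-o["eef_pos"])*1000).round(1)
def snap(name,cam="wrist"):
    from station import r
    o=r.get_obs();d=r.get_image(cam);cv2.imwrite(f"pics/{name}.png",d["img"]);pickle.dump((o,d),open(f"{name}.pkl","wb"))
    return o,d,cloud(o,d)
E
python3 -c "
from h import *
o,R=st();print(shift(o,[.58,.125,.26]))"
```

```text
t 0.65 p [ 336.3 -358.4  252. ] q [ 0.837  0.187 -0.136  1.9    0.029  1.057 -0.516] xang -69.05 ydir [-0.e+00 -1.e-04 -1.e+00] F [ 1.19  0.11 -0.19] T [ 0.023 -0.099 -0.016] op 0.398
[-364.3   -8.   400.4]
```

Call:
jog_arm(
  motion=[
    [[-364,-8,400,0,0,0,-0.2],[-364,-8,400,0,0,0,-0.2],[-364,-8,400,0,0,0,-0.2],[-364,-8,400,0,0,0,-0.2],[-364,-8,400,0,0,0,-0.2]],
  ],
)

```text
time_s: 1.15
eef_pos: [0.4487, -0.1352, 0.2559]
tool_rot: [-0.583, 0.583, -0.401, 0.401]
force: [1.3, -0.6, 0.3]
opening: 0.397
```

Call:
jog_arm(
  motion=[
    [[0,0,0,0,-0.13,0,-0.2],[0,0,0,0,-0.26,0,-0.2],[0,0,0,0,-0.39,0,-0.2],[0,0,0,0,-0.52,0,-0.2],[0,0,0,0,-0.65,0,-0.2]],
  ],
)

```text
time_s: 1.65
eef_pos: [0.4482, -0.137, 0.2556]
tool_rot: [-0.681, 0.681, -0.192, 0.192]
force: [0.3, -0.4, 0.3]
opening: 0.401
```

Call:
jog_arm(
  motion=[
    [[0,0,0,0,-0.13,0,-0.2],[0,0,0,0,-0.26,0,-0.2],[0,0,0,0,-0.39,0,-0.2],[0,0,0,0,-0.52,0,-0.2],[0,0,0,0,-0.64,0,-0.2]],
  ],
)

```text
time_s: 2.15
eef_pos: [0.4481, -0.1371, 0.2556]
tool_rot: [0.706, -0.706, -0.032, 0.032]
force: [0.1, -0.5, -0.4]
opening: 0.4
```

```bash

python3 -c "
from h import *
o,R=st();print(shift(o,[.58,.120,.26]))"
```

```text
t 2.15 p [ 448.1 -137.1  255.6] q [ 0.618  0.172 -0.475  1.925  0.089  1.065  0.196] xang 5.17 ydir [-4.e-04  1.e-04 -1.e+00] F [ 0.06 -0.47 -0.41] T [-0.013 -0.003  0.015] op 0.4
[154.5  -4.4 244.1]
```

Call:
jog_arm(
  motion=[
    [[154,-4,244,0,0,0,-0.2],[154,-4,244,0,0,0,-0.2],[154,-4,244,0,0,0,-0.2],[154,-4,244,0,0,0,-0.2],[154,-4,244,0,0,0,-0.2]],
  ],
)

```text
time_s: 2.65
eef_pos: [0.5639, 0.0864, 0.2592]
tool_rot: [-0.706, 0.707, 0.03, -0.03]
force: [1.1, -0.5, 0.6]
opening: 0.4
```

Call:
jog_arm(
  motion=[
    [[20,0,38,0,0,0,-0.2],[20,0,38,0,0,0,-0.2],[20,0,38,0,0,0,-0.2]],
  ],
)

```text
time_s: 2.95
eef_pos: [0.5797, 0.1256, 0.2585]
tool_rot: [0.706, -0.706, -0.03, 0.031]
force: [-0.2, -0.8, 0.5]
opening: 0.398
```

```bash

python3 -c "
from h import *
o,R=st();snap('w1')"
```

```text
t 2.95 p [579.7 125.6 258.5] q [ 0.135  0.412 -0.581  1.633  0.24   1.17  -0.414] xang 5.01 ydir [-1.4e-03  1.0e-04 -1.0e+00] F [-0.21 -0.77  0.46] T [-0.018 -0.001  0.04 ] op 0.398
```

View pics/w1.png

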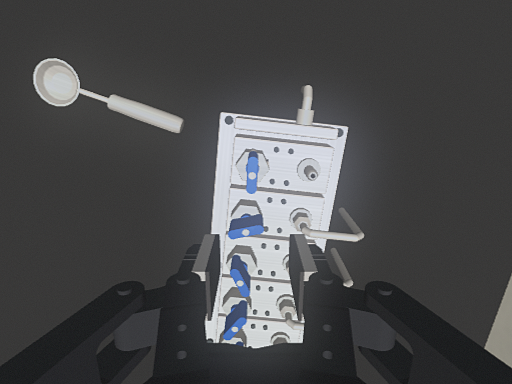

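```bash

python3 - <<'E'
from h import *
o,d,P=load("w1")
z=P[...,2];m=blue(d)
reg=m&(np.hypot(P[...,0]-.58,P[...,1]-.128)<.035)&(z>.085)
q=P[reg];zt=np.percentile(q[:,2],90);print(len(q),"ztop",zt,q.mean(0))
v,u=np.nonzero(reg&(z>zt-.004));print("px",u.min(),u.max(),v.min(),v.max())
t=P[reg&(z>zt-.004)][:,:2].astype(np.float32)
r=cv2.minAreaRect(t*1000);print(len(t),r)
for i,(cx,cy) in enumerate([(.58,.068),(.58,.008),(.578,-.048)]):
    g=m&(np.hypot(P[...,0]-cx,P[...,1]-cy)<.03)&(z>zt-.004)
    if g.sum()>10: print(i,cv2.minAreaRect(P[g][:,:2].astype(np.float32)*1000))
s=(np.hypot(P[...,0]-.642,P[...,1]-.128)<.02)&(z>.05)
q=P[s];zt2=np.percentile(q[:,2],97);print("stub ztop",zt2)
for a,b in((0.003,"top"),(.02,"all")):
    t=P[s&(z>zt2-a)];print(b,len(t),t.mean(0).round(4),((t.min(0)+t.max(0))/2).round(4),(t.max(0)-t.min(0)).round(4))
# block edges
for zz in (.042,):
    b=(np.abs(z-zz)<.003)&(P[...,1]>.0);t=P[b];print(len(t),t.min(0),t.max(0))
a=cv2.resize(d["img"][120:230,200:350],None,fx=5,fy=5,interpolation=cv2.INTER_CUBIC);cv2.imwrite("pics/w1z.png",a)
E
```

```text
325 ztop 0.0984577670492303 [0.57699212 0.12910961 0.09751299]
px 246 257 156 193
323 ((576.9254150390625, 128.76583862304688), (9.618926048278809, 35.737003326416016), 2.09922456741333)
0 ((575.7579956054688, 71.00746154785156), (35.76578140258789, 10.244274139404297), 17.648983001708984)
1 ((574.7164306640625, 12.794477462768555), (10.000843048095703, 36.009429931640625), 28.9882755279541)
2 ((573.2277221679688, -44.650840759277344), (35.60429763793945, 10.083293914794922), 56.50639343261719)
stub ztop 0.3271118050491762
top 701 [0.6327 0.143  0.326 ] [0.6331 0.1418 0.3265] [0.0128 0.0063 0.0048]
all 3493 [0.6304 0.1397 0.3189] [0.6316 0.133  0.318 ] [0.0178 0.0239 0.0218]
8384 [5.51672276e-01 1.10874253e-04 3.90019743e-02] [0.70033081 0.17620257 0.04497158]
```

View pics/w1z.png

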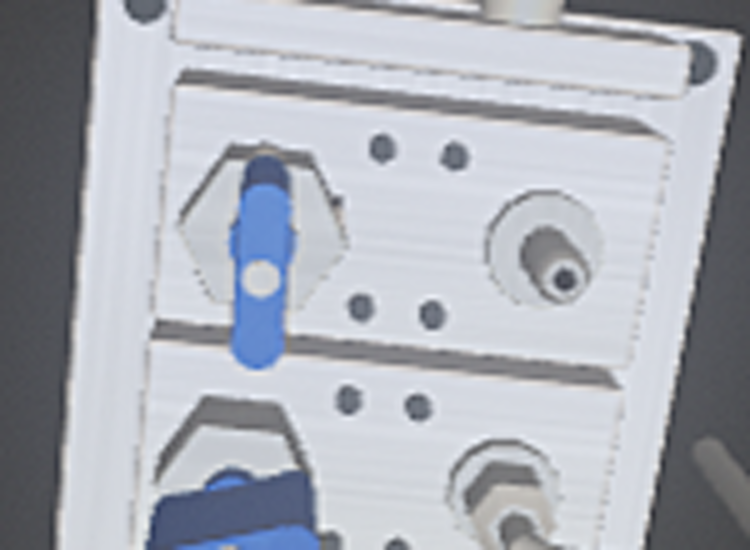

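```bash

python3 -c "
from h import *
o,R=st();print(shift(o,[.5769,.1288,.14]))"
```

```text
t 3.0 p [579.7 123.9 258.6] q [ 0.137  0.411 -0.58   1.634  0.24   1.17  -0.414] xang 4.88 ydir [-1.2e-03 -8.0e-04 -1.0e+00] F [-0.01  0.05  0.24] T [-0.008 -0.01   0.019] op 0.399
[ -2.2 118.6   5.2]
```

Call:
jog_arm(
  motion=[
    [[-2,40,5,0,0.048,0,-0.2],[-2,80,5,0,0.048,0,-0.2],[-2,119,5,0,0.048,0,-0.2],[-2,119,5,0,0.048,0,-0.2],[-2,119,5,0,0.048,0,-0.2]],
  ],
)

```text
time_s: 3.5
eef_pos: [0.5776, 0.1278, 0.1408]
tool_rot: [-0.707, 0.707, 0.012, -0.013]
force: [0.2, 0.0, 1.1]
opening: 0.402
```

```bash
cat > hm.py <<'E'
from h import *
import sys
n=sys.argv[1]
st();o,d,P=snap(n)
z=P[...,2];m=blue(d)&(np.hypot(P[...,0]-.577,P[...,1]-.128)<.03)&(z>.094)
t=P[m];print(len(t),"z",np.median(t[:,2]),cv2.minAreaRect(t[:,:2].astype(np.float32)*1000))
E
python3 hm.py w2
```

```text
t 3.5 p [577.6 127.8 140.8] q [ 0.09   0.525 -0.532  1.763  0.321  0.942 -0.539] xang 2.02 ydir [-8.e-04 -7.e-04 -1.e+00] F [0.19 0.04 1.08] T [ 0.031 -0.041  0.014] op 0.402
818 z 0.097495569266536 ((577.0979614257812, 128.55435180664062), (9.824100494384766, 35.79730224609375), 1.4695700407028198)
```

View pics/w2.png

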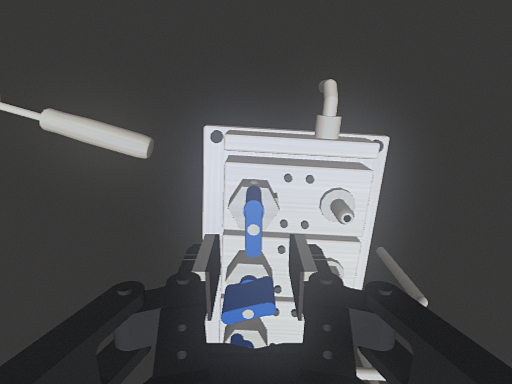

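```bash

python3 - <<'E'
from h import *
o,d,P=load("w2")
z=P[...,2]
for v in range(200,226,2): print(v,[f"{z[v,u]*1000:.0f}" for u in range(316,362,2)])
print(P[217,347],P[217,343])
print(shift(o,[.5771,.1286,.09]))
a=cv2.resize(d["img"][170:250,300:380],None,fx=7,fy=7,interpolation=cv2.INTER_CUBIC);cv2.imwrite("pics/w2z.png",a)
E
```

```text
200 ['42', '42', '44', '47', '47', '48', '47', '48', '48', '48', '51', '51', '52', '50', '49', '47', '48', '47', '48', '47', '42', '41', '41']
202 ['41', '41', '44', '47', '48', '48', '47', '47', '50', '52', '52', '56', '55', '57', '54', '48', '46', '47', '47', '47', '41', '42', '41']
204 ['42', '40', '45', '47', '47', '48', '47', '47', '50', '54', '56', '59', '60', '59', '60', '58', '48', '47', '47', '48', '42', '41', '41']
206 ['42', '42', '45', '47', '49', '48', '48', '48', '53', '56', '59', '61', '63', '63', '65', '64', '63', '48', '47', '47', '41', '42', '42']
208 ['41', '42', '47', '48', '49', '47', '48', '48', '53', '58', '61', '63', '65', '68', '67', '68', '67', '67', '48', '48', '40', '42', '41']
210 ['42', '42', '41', '47', '48', '48', '47', '48', '54', '59', '62', '66', '68', '69', '69', '69', '70', '69', '46', '41', '41', '41', '41']
212 ['41', '41', '42', '48', '48', '48', '48', '48', '48', '61', '65', '66', '70', '70', '70', '71', '70', '70', '69', '41', '41', '41', '41']
214 ['42', '42', '42', '41', '47', '46', '48', '47', '48', '58', '66', '68', '69', '70', '71', '71', '71', '72', '71', '41', '42', '42', '41']
216 ['41', '42', '43', '42', '47', '48', '48', '48', '48', '48', '66', '69', '70', '72', '71', '71', '73', '72', '71', '68', '41', '42', '41']
218 ['42', '41', '42', '43', '41', '42', '47', '47', '47', '48', '48', '68', '71', '71', '73', '73', '71', '72', '72', '42', '41', '40', '41']
220 ['42', '42', '42', '41', '42', '41', '42', '47', '47', '47', '48', '68', '71', '70', '72', '72', '71', '72', '72', '41', '42', '41', '43']
222 ['42', '41', '41', '42', '41', '41', '42', '42', '42', '41', '42', '43', '68', '70', '71', '72', '71', '71', '42', '42', '41', '42', '41']
224 ['41', '42', '42', '41', '42', '42', '41', '40', '42', '40', '42', '41', '41', '41', '42', '41', '42', '42', '43', '43', '41', '41', '42']
[0.63888367 0.12794799 0.07178382] [0.63621048 0.12789481 0.07189437]
[-0.5 50.8  0.8]
```

View pics/w2z.png

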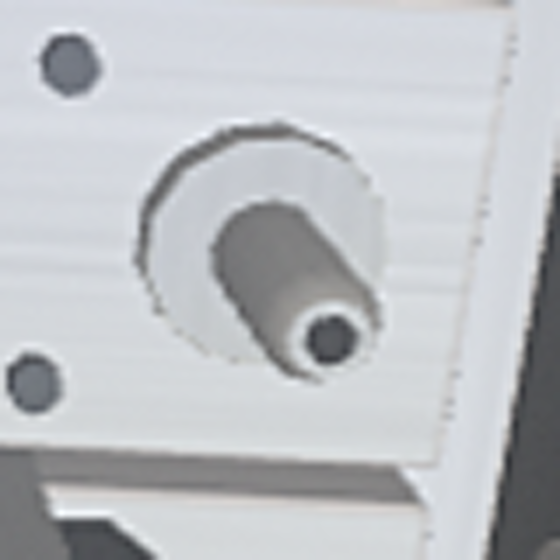

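Call:
jog_arm(
  motion=[
    [[-0.5,25,0.8,0,0,0,-0.2],[-0.5,50.5,0.8,0,0,0,-0.2],[-0.5,50.5,0.8,0,0,0,-0.2],[-0.5,50.5,0.8,0,0,0,-0.2]],
  ],
)

```text
time_s: 3.95
eef_pos: [0.5781, 0.1301, 0.0918]
tool_rot: [0.707, -0.707, -0.014, 0.012]
force: [0.3, -0.2, -0.5]
opening: 0.4
```

```bash
python3 -c "
from h import *
st()"
```

```text
t 3.95 p [578.1 130.1  91.8] q [ 0.065  0.586 -0.505  1.799  0.365  0.849 -0.577] xang 2.1 ydir [ 2.1e-03  4.0e-04 -1.0e+00] F [ 0.28 -0.16 -0.5 ] T [ 0.036 -0.037  0.022] op 0.4
```

Call:
jog_arm(
  motion=[
    [[0,1,0,0,0,0,-0.65],[0,1,0,0,0,0,-0.65],[0,1,0,0,0,0,-0.65],[0,1,0,0,0,0,-0.65]],
  ],
  force=20,
)

```text
time_s: 4.35
eef_pos: [0.5774, 0.1301, 0.0893]
tool_rot: [0.707, -0.707, -0.013, 0.013]
force: [0.3, -0.4, -1.0]
opening: 0.176
```

```bash
python3 -c "
from h import *
st();o,d,P=snap('w3');cv2.imwrite('pics/w3z.png',cv2.resize(d['img'][200:384,170:340],None,fx=4,fy=3.2))"
```

```text
t 4.35 p [577.4 130.1  89.3] q [ 0.064  0.588 -0.504  1.801  0.367  0.845 -0.578] xang 2.12 ydir [ 8.e-04  1.e-04 -1.e+00] F [ 0.28 -0.38 -0.98] T [-0.029 -0.014  0.003] op 0.176
```

View pics/w3z.png

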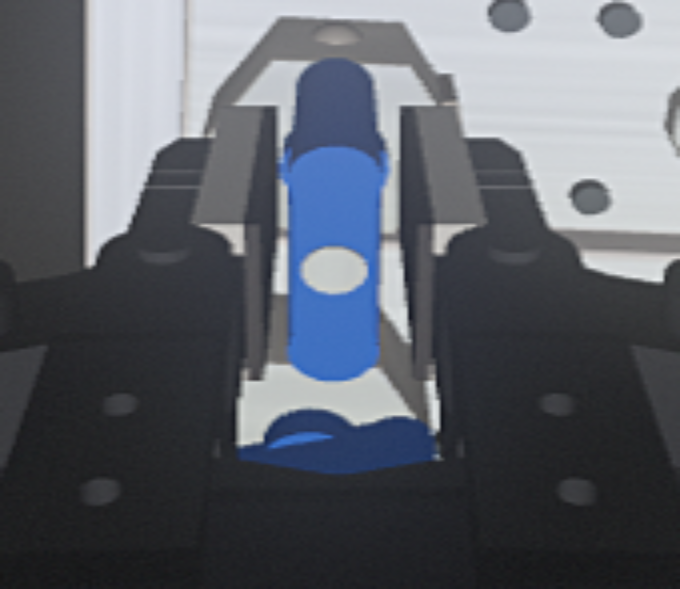

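Call:
jog_arm(
  motion=[
    [[0,0,0,0,0,0,-1],[0,0,0,0,0,0,-1],[0,0,0,0,0,0,-1]],
  ],
  force=25,
)

```text
time_s: 4.7
eef_pos: [0.577, 0.13, 0.089]
tool_rot: [-0.707, 0.707, 0.013, -0.013]
force: [-2.2, -1.1, 5.9]
opening: 0.11
```

```bash
python3 -c "
from h import *
st();o,d,P=snap('w4');st();cv2.imwrite('pics/w4z.png',cv2.resize(d['img'][200:384,170:340],None,fx=4,fy=3.2))"
```

```text
t 4.7 p [577. 130.  89.] q [ 0.064  0.589 -0.504  1.801  0.367  0.846 -0.578] xang 2.13 ydir [-0.e+00 -2.e-04 -1.e+00] F [-2.23 -1.1   5.86] T [-0.185  0.466  0.05 ] op 0.11
t 4.75 p [577. 130.  89.] q [ 0.064  0.589 -0.504  1.801  0.367  0.846 -0.578] xang 2.13 ydir [-1.e-04 -2.e-04 -1.e+00] F [-1.83 -0.87  5.8 ] T [-0.226  0.51   0.029] op 0.114
```

View pics/w4z.png

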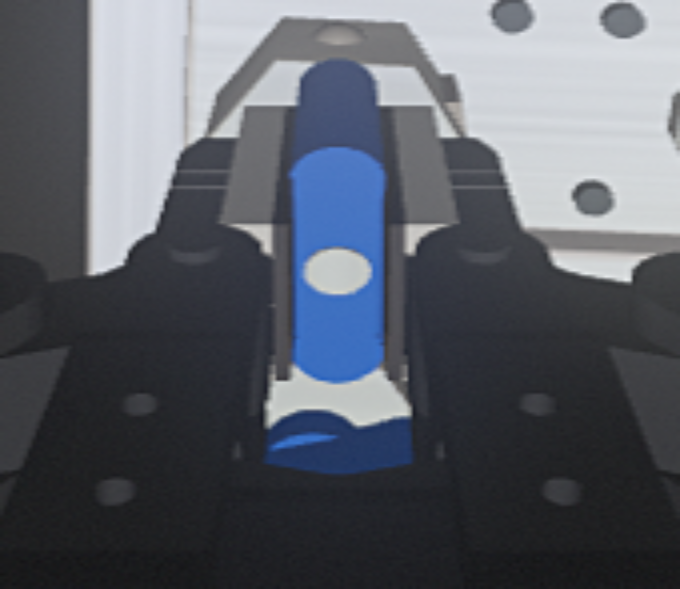

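```bash
python3 - <<'E'
from h import *
o,d,P=load("w4")
T=(P-o["eef_pos"])@RT(o["tool_rot"])*1000
def px(X,Y): return int(round(170+X/4)),int(round(200+Y/3.2))
for n,p in {"padL tip top":(265,110),"padL front top":(240,220),"padL front mid":(250,165),"padR front top":(440,220),"padL topface":(282,300),"padLback":(282,370),"padRback":(397,370),"dot":(337,271),"bar front":(337,155),"bar back":(337,375)}.items():
    u,v=px(*p);print(n,(u,v),T[v,u].round(1))
E
```

```text
padL tip top (236, 234) [nan nan nan]
padL front top (230, 269) [ -9.2 -19.3  11.9]
padL front mid (232, 252) [-9.4 -5.5 11.8]
padR front top (280, 269) [  9.8 -19.   11.8]
padL topface (240, 294) [ -5.5 -19.    0.7]
padLback (240, 316) [ -5.6 -20.2  -8.5]
padRback (269, 316) [  5.9 -19.4  -9.2]
dot (254, 285) [nan nan nan]
bar front (254, 248) [-0.1 -8.2 15. ]
bar back (254, 317) [ -0.1  -8.8 -18.2]
```

Call:
jog_arm(
  motion=[
    [[0,0,0,0,0,0,-0.65],[0,0,-1.6,0,0,0,-0.65],[0,0,-1.6,0,0,0,-1],[0,0,-1.6,0,0,0,-1],[0,0,-1.6,0,0,0,-1]],
  ],
  force=60,
)

```text
time_s: 5.25
eef_pos: [0.5771, 0.1281, 0.0887]
tool_rot: [-0.707, 0.707, 0.013, -0.013]
force: [-2.0, -1.2, 2.2]
opening: 0.107
```

```bash
python3 - <<'E'
from h import *
st();o,d,P=snap('w5');st()
T=(P-o["eef_pos"])@RT(o["tool_rot"])*1000
m=blue(d)&(T[...,1]<-5)&(T[...,1]>-12)&(np.abs(T[...,0])<9)&(abs(T[...,2])<25)
t=T[m];print(cv2.minAreaRect(t[:,[0,2]].astype(np.float32)))
E
```

```text
t 5.25 p [577.1 128.1  88.7] q [ 0.067  0.589 -0.504  1.802  0.367  0.845 -0.576] xang 2.11 ydir [-2.e-04 -4.e-04 -1.e+00] F [-2.04 -1.19  2.18] T [-0.274  0.223 -0.028] op 0.107
t 5.3 p [577.1 128.1  88.7] q [ 0.067  0.589 -0.504  1.802  0.367  0.845 -0.576] xang 2.11 ydir [-2.e-04 -4.e-04 -1.e+00] F [-1.28  0.24  2.67] T [-0.269  0.294 -0.025] op 0.107
((0.1672978401184082, 0.17848777770996094), (10.033116340637207, 36.46297073364258), 1.5103758573532104)
```

Call:
jog_arm(
  motion=[
    [[0,0,0,0,0.08,0,-1],[0,0,0,0,0.16,0,-1],[0,0,0,0,0.24,0,-1],[0,0,0,0,0.32,0,-1],[0,0,0,0,0.4,0,-1]],
  ],
)

```text
time_s: 5.8
eef_pos: [0.5772, 0.1281, 0.0886]
tool_rot: [-0.695, 0.695, -0.129, 0.129]
force: [-0.2, -1.7, 0.5]
opening: 0.105
```

```bash
python3 - <<'E'
from h import *
st()
E
```

```text
t 5.8 p [577.2 128.1  88.6] q [-0.003  0.57  -0.405  1.807  0.294  0.825 -0.919] xang -20.98 ydir [ 1.e-04 -5.e-04 -1.e+00] F [-0.18 -1.72  0.47] T [-0.276  0.043  0.102] op 0.105
```

Call:
jog_arm(
  motion=[
    [[0,0,0,0,0.04,0,-1],[0,0,0,0,0.08,0,-1],[0,0,0,0,0.08,0,-1]],
  ],
)

```text
time_s: 6.1
eef_pos: [0.5773, 0.1281, 0.0887]
tool_rot: [-0.69, 0.69, -0.155, 0.156]
force: [-0.4, -2.0, 0.1]
opening: 0.105
```

```bash
python3 -c "from h import *
st()"
```

```text
t 6.1 p [577.3 128.1  88.7] q [-0.017  0.566 -0.386  1.808  0.28   0.821 -0.984] xang -25.43 ydir [ 3.e-04 -5.e-04 -1.e+00] F [-0.42 -1.98  0.06] T [-0.388 -0.008 -0.117] op 0.105
```

Call:
jog_arm(
  motion=[
    [[0,0,0,0,0.03,0,-1],[0,0,0,0,0.06,0,-1],[0,0,0,0,0.06,0,-1]],
  ],
)

```text
time_s: 6.4
eef_pos: [0.5773, 0.128, 0.0887]
tool_rot: [-0.685, 0.685, -0.176, 0.177]
force: [1.3, -2.5, 0.1]
opening: 0.103
```

```bash
python3 -c "from h import *
st()"
```

```text
t 6.4 p [577.3 128.   88.7] q [-0.027  0.564 -0.371  1.809  0.269  0.818 -1.036] xang -28.91 ydir [ 2.e-04 -4.e-04 -1.e+00] F [ 1.3  -2.46  0.12] T [-0.579 -0.128 -0.074] op 0.103
```

```bash
cat >> h.py <<'E'
def tq():
    from station import r
    L=[]
    for i in range(4):
        o=r.get_obs();L.append([o["wrist_torque"][2],o["joint_torque"][6]]);r.get_image("scene")
    R=RT(o["tool_rot"]);print("t",round(o["time_s"],2),"wz,j7",np.round(L,3).tolist(),"xang",np.arctan2(R[1,0],R[0,0]).round(4),"q7",o["q"][6].round(4),"F",o["force"].round(1),"op",round(o["opening"],3))
E
python3 -c "from h import *
tq();tq()
from station import r;print(r.get_obs()['joint_torque'].round(3))"
```

```text
t 6.55 wz,j7 [[-0.074, -0.254], [-0.092, -0.057], [-0.052, 0.042], [-0.134, 0.08]] xang -0.5031 q7 -1.0346 F [ 0.8 -3.2 -1. ] op 0.105
t 6.75 wz,j7 [[-0.074, 0.094], [-0.093, 0.094], [-0.082, 0.091], [-0.087, 0.088]] xang -0.5032 q7 -1.0347 F [ 2.7 -3.3 -1. ] op 0.107
[-2.3920e+00 -6.2213e+01 -7.7370e+00 -2.2949e+01 -9.7100e-01 -3.3000e-02
  8.6000e-02]
```

Call:
jog_arm(
  motion=[
    [[0,0,0,0,0.03,0,-1],[0,0,0,0,0.06,0,-1]],
  ],
)

```text
time_s: 7.0
eef_pos: [0.5773, 0.128, 0.0887]
tool_rot: [-0.679, 0.679, -0.197, 0.197]
force: [2.0, -4.5, -1.5]
opening: 0.103
```

```bash
python3 -c "from h import *
tq()"
```

```text
t 7.15 wz,j7 [[0.057, 0.386], [0.059, 0.166], [-0.091, -0.254], [-0.127, -0.006]] xang -0.565 q7 -1.0872 F [ 3.1 -4.5 -2.9] op 0.102
```

Call:
jog_arm(
  motion=[
    [[0,0,0,0,0.03,0,-1],[0,0,0,0,0.06,0,-1]],
  ],
)

```text
time_s: 7.4
eef_pos: [0.5774, 0.1281, 0.0887]
tool_rot: [-0.673, 0.673, -0.218, 0.218]
force: [2.6, -4.0, -1.4]
opening: 0.102
```

```bash
python3 -c "from h import *
tq()"
```

```text
t 7.55 wz,j7 [[0.119, 0.35], [0.03, 0.169], [-0.076, -0.249], [-0.092, -0.004]] xang -0.6256 q7 -1.1385 F [ 2.4 -4.7 -1.4] op 0.107
```

Call:
jog_arm(
  motion=[
    [[0,0,0,0,0.03,0,-1],[0,0,0,0,0.06,0,-1]],
  ],
)

```text
time_s: 7.8
eef_pos: [0.5774, 0.128, 0.0887]
tool_rot: [-0.666, 0.666, -0.238, 0.238]
force: [2.8, -4.0, -2.0]
opening: 0.108
```

```bash
python3 -c "from h import *
tq()"
```

```text
t 7.95 wz,j7 [[0.163, 0.346], [0.019, 0.168], [-0.083, -0.249], [-0.124, -0.004]] xang -0.6856 q7 -1.1895 F [ 2.9 -4.8 -2.1] op 0.102
```

Call:
jog_arm(
  motion=[
    [[0,0,0,0,0.03,0,-1],[0,0,0,0,0.06,0,-1]],
  ],
)

```text
time_s: 8.2
eef_pos: [0.5774, 0.128, 0.0887]
tool_rot: [-0.658, 0.659, -0.258, 0.258]
force: [2.5, -4.3, -2.7]
opening: 0.107
```

```bash
python3 -c "from h import *
tq()"
```

```text
t 8.35 wz,j7 [[0.071, 0.344], [0.019, 0.168], [-0.068, -0.249], [-0.087, -0.004]] xang -0.7457 q7 -1.2403 F [ 3.7 -4.5 -3. ] op 0.101
```

Call:
jog_arm(
  motion=[
    [[0,0,0,0,0.03,0,-1],[0,0,0,0,0.06,0,-1]],
  ],
)

```text
time_s: 8.6
eef_pos: [0.5774, 0.128, 0.0887]
tool_rot: [-0.65, 0.65, -0.277, 0.278]
force: [4.3, -4.6, -2.1]
opening: 0.103
```

```bash
python3 -c "from h import *
tq()"
```

```text
t 8.75 wz,j7 [[0.158, 0.343], [0.031, 0.163], [-0.053, -0.253], [-0.104, -0.01]] xang -0.8057 q7 -1.2911 F [ 2.9 -4.5 -2.3] op 0.107
```

Call:
jog_arm(
  motion=[
    [[0,0,0,0,0.03,0,-1],[0,0,0,0,0.06,0,-1]],
  ],
)

```text
time_s: 9.0
eef_pos: [0.5774, 0.128, 0.0887]
tool_rot: [-0.642, 0.642, -0.297, 0.297]
force: [4.0, -5.0, -1.8]
opening: 0.105
```

```bash
python3 -c "from h import *
tq()"
```

```text
t 9.15 wz,j7 [[0.239, 0.186], [0.106, 0.009], [0.123, -0.402], [0.043, -0.149]] xang -0.8654 q7 -1.3418 F [ 3.4 -5.4 -2.6] op 0.108
```

Call:
jog_arm(
  motion=[
    [[0,0,0,0,0.022,0,-1],[0,0,0,0,0.045,0,-1]],
  ],
)

```text
time_s: 9.4
eef_pos: [0.5774, 0.128, 0.0887]
tool_rot: [-0.635, 0.635, -0.311, 0.311]
force: [3.4, -4.5, -2.0]
opening: 0.107
```

```bash
python3 -c "from h import *
tq();tq()"
```

```text
t 9.55 wz,j7 [[0.467, -0.11], [0.43, -0.249], [0.305, -0.568], [0.303, -0.377]] xang -0.9098 q7 -1.3795 F [ 3.1 -5.3 -1.2] op 0.108
t 9.75 wz,j7 [[0.297, -0.311], [0.263, -0.296], [0.224, -0.294], [0.338, -0.294]] xang -0.9097 q7 -1.3794 F [ 3.8 -5.  -1.5] op 0.106
```

Call:
jog_arm(
  motion=[
    [[0,0,0,0,0.004,0,-1],[0,0,0,0,0.008,0,-1],[0,0,0,0,0.008,0,-1]],
  ],
)

```text
time_s: 10.1
eef_pos: [0.5774, 0.1281, 0.0887]
tool_rot: [-0.634, 0.634, -0.313, 0.313]
force: [3.5, -5.2, -1.8]
opening: 0.104
```

```bash
python3 -c "from h import *
tq();tq()"
```

```text
t 10.25 wz,j7 [[0.394, -0.459], [0.444, -0.422], [0.428, -0.413], [0.398, -0.411]] xang -0.9174 q7 -1.386 F [ 3.3 -4.7 -1.6] op 0.104
t 10.45 wz,j7 [[0.44, -0.411], [0.419, -0.411], [0.423, -0.411], [0.394, -0.411]] xang -0.9174 q7 -1.386 F [ 3.4 -5.6 -2. ] op 0.105
```

Call:
jog_arm(
  motion=[
    [[0,0,0,0,0,0,-0.3],[0,0,0,0,0,0,-0.3],[0,0,0,0,0,0,-0.3],[0,0,0,0,0,0,-0.3]],
  ],
)

```text
time_s: 10.9
eef_pos: [0.5769, 0.1291, 0.0888]
tool_rot: [0.634, -0.634, 0.313, -0.312]
force: [-0.0, 0.7, 0.7]
opening: 0.35
```

Call:
jog_arm(
  motion=[
    [[0,-30,0,0,0,0,-0.3],[0,-70,0,0,0,0,-0.3],[0,-120,0,0,0,0,-0.3],[0,-170,0,0,0,0,-0.3],[0,-170,0,0,0,0,-0.3]],
  ],
)

```text
time_s: 11.4
eef_pos: [0.5802, 0.13, 0.2665]
tool_rot: [0.637, -0.631, 0.309, -0.316]
force: [0.8, 0.4, 0.2]
opening: 0.351
```

```bash
python3 - <<'E'
from h import *
st();o,d,P=snap('w6');st()
m=blue(d)&(np.hypot(P[...,0]-.577,P[...,1]-.128)<.03)&(P[...,2]>.094)
t=P[m];print(len(t),cv2.minAreaRect(t[:,:2].astype(np.float32)*1000))
w,V=np.linalg.eigh(np.cov(t[:,:2].T));print(np.degrees(np.arctan2(V[1,1],V[0,1])))
o,d,P=snap('scene1','scene')
# cap
c=P[(np.hypot(P[...,0]-.493,P[...,1]+.355)<.04)&(P[...,2]>.006)]
top=c[c[:,2]>.028];print("cap",len(c),len(top),top.mean(0),((top.min(0)+top.max(0))/2))
E
```

```text
t 11.4 p [580.2 130.  266.5] q [-0.07   0.358 -0.305  1.644  0.117  1.145 -1.32 ] xang -52.48 ydir [ 0.0118  0.0034 -0.9999] F [0.76 0.4  0.22] T [ 0.027 -0.018  0.001] op 0.351
t 11.45 p [578.8 129.4 262.9] q [-0.07   0.361 -0.305  1.649  0.117  1.142 -1.321] xang -52.49 ydir [ 0.0074  0.002  -1.    ] F [-0.9   0.39 -0.42] T [-0.029  0.026 -0.02 ] op 0.35
300 ((576.8585815429688, 128.4571533203125), (36.314945220947266, 9.67588996887207), 40.18329620361328)
-139.16239414386402
cap 110 67 [ 0.49031622 -0.35613281  0.03239786] [ 0.48913204 -0.35584652  0.03252821]
```

View pics/w6.png

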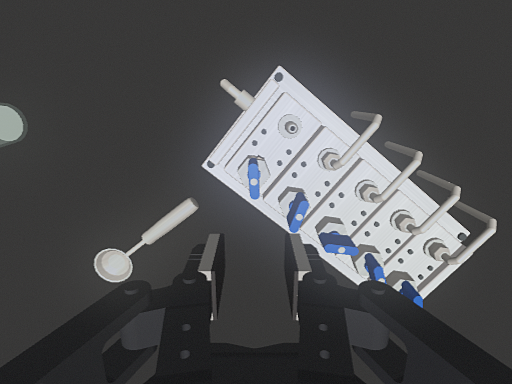

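Call:
jog_arm(
  motion=[
    [[0,0,0,0,-0.13,0,0.2],[0,0,0,0,-0.26,0,0.2],[0,0,0,0,-0.39,0,0.2],[0,0,0,0,-0.52,0,0.2],[0,0,0,0,-0.65,0,0.2]],
  ],
)

```text
time_s: 12.0
eef_pos: [0.5762, 0.1283, 0.2568]
tool_rot: [-0.701, 0.701, -0.093, 0.091]
force: [0.9, -0.1, -1.1]
opening: 0.6
```

Call:
jog_arm(
  motion=[
    [[0,0,0,0,-0.13,0,0.2],[0,0,0,0,-0.25,0,0.2],[0,0,0,0,-0.25,0,0.2]],
  ],
)

```text
time_s: 12.3
eef_pos: [0.5763, 0.1282, 0.2569]
tool_rot: [-0.707, 0.707, -0.006, 0.004]
force: [-0.6, -0.4, -0.4]
opening: 0.6
```

```bash

python3 -c "
from h import *
o,R=st();print(shift(o,[.49,-.356,.20]))"
```

```text
t 12.3 p [576.3 128.2 256.9] q [ 0.057  0.39  -0.477  1.646  0.191  1.155 -0.482] xang -0.82 ydir [-3.1e-03 -2.0e-04 -1.0e+00] F [-0.62 -0.36 -0.41] T [ 0.055 -0.028  0.014] op 0.6
[ -79.2   57.2 -485.4]
```

Call:
jog_arm(
  motion=[
    [[-79,57,-485,0,0,0,0.2],[-79,57,-485,0,0,0,0.2],[-79,57,-485,0,0,0,0.2],[-79,57,-485,0,0,0,0.2],[-79,57,-485,0,0,0,0.2]],
  ],
)

```text
time_s: 12.8
eef_pos: [0.5321, -0.1177, 0.2288]
tool_rot: [0.707, -0.707, 0.007, -0.007]
force: [1.7, -0.5, -0.4]
opening: 0.597
```

```bash

python3 -c "
from h import *
o,R=st();print(shift(o,[.49,-.356,.20]))"
```

```text
t 12.8 p [ 532.1 -117.7  228.8] q [ 0.445  0.325 -0.395  1.794  0.141  1.051 -0.022] xang -1.14 ydir [-1.2e-03  4.0e-04 -1.0e+00] F [ 1.69 -0.53 -0.36] T [-0.033 -0.019 -0.025] op 0.597
[ -37.3   28.8 -239.1]
```

Call:
jog_arm(
  motion=[
    [[-37,29,-239,0,0,0,0.2],[-37,29,-239,0,0,0,0.2],[-37,29,-239,0,0,0,0.2],[-37,29,-239,0,0,0,0.2],[-37,29,-239,0,0,0,0.2]],
  ],
)

```text
time_s: 13.3
eef_pos: [0.4909, -0.3568, 0.1995]
tool_rot: [0.707, -0.707, 0.008, -0.007]
force: [0.6, -1.0, 0.2]
opening: 0.599
```

Call:
jog_arm(
  motion=[
    [[0,0,0,0,0,0,0],[0,0,0,0,0,0,0],[0,0,0,0,0,0,0]],
  ],
)

```text
time_s: 13.6
eef_pos: [0.4929, -0.3527, 0.2004]
tool_rot: [0.708, -0.707, 0.006, -0.006]
force: [0.3, 0.4, -0.1]
opening: 0.502
```

```bash
cat > cm.py <<'E'
from h import *
import sys
st();o,d,P=snap(sys.argv[1])
z=P[...,2];s=(np.hypot(P[...,0]-.49,P[...,1]+.356)<.03)&(z>.028)&(z<.04)
t=P[s];print(len(t),"z",np.median(t[:,2]),cv2.minEnclosingCircle(t[:,:2].astype(np.float32)*1000), t.mean(0))
s=s|((np.hypot(P[...,0]-.49,P[...,1]+.356)<.03)&(z>.004)&(z<.04));v,u=np.nonzero(s);print("px",u.min(),u.max(),v.min(),v.max())
c=cv2.minEnclosingCircle(t[:,:2].astype(np.float32)*1000)[0]
print(shift(o,[c[0]/1000,c[1]/1000,.024]))
E
python3 cm.py w7
```

```text
t 13.6 p [ 492.9 -352.7  200.4] q [ 0.758  0.442 -0.293  1.683  0.143  1.038  0.402] xang -0.92 ydir [-5.0e-04  1.5e-03 -1.0e+00] F [ 0.28  0.39 -0.12] T [ 0.022 -0.022  0.029] op 0.502
536 z 0.031964059466354375 ((487.8870849609375, -355.8158264160156), 12.803143501281738) [ 0.4879745  -0.35521127  0.03190151]
px 236 262 162 192
[ -4.9 176.4  -3.5]
```

View pics/w7.png

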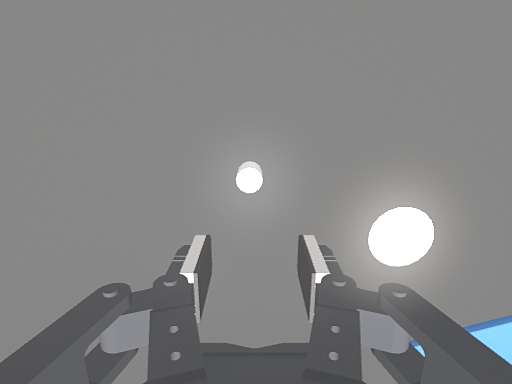

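Call:
jog_arm(
  motion=[
    [[-5,45,-3.5,0,0,0,0],[-5,90,-3.5,0,0,0,0],[-5,126,-3.5,0,0,0,0],[-5,126,-3.5,0,0,0,0],[-5,126,-3.5,0,0,0,0]],
  ],
)

```text
time_s: 14.15
eef_pos: [0.4882, -0.3566, 0.0755]
tool_rot: [0.707, -0.707, 0.005, -0.005]
force: [0.5, -0.2, 1.5]
opening: 0.497
```

```bash
python3 cm.py w8
```

```text
t 14.15 p [ 488.2 -356.6   75.5] q [ 0.742  0.586 -0.263  1.787  0.202  0.795  0.365] xang -0.83 ydir [-1.e-04  7.e-04 -1.e+00] F [ 0.54 -0.25  1.48] T [-0.023 -0.041 -0.029] op 0.497
1403 z 0.03207152641430956 ((487.7868957519531, -355.9096374511719), 12.869927406311035) [ 0.48779288 -0.35479146  0.03191661]
px 232 275 194 247
[-0.5 51.5  0.7]
```

View pics/w8.png

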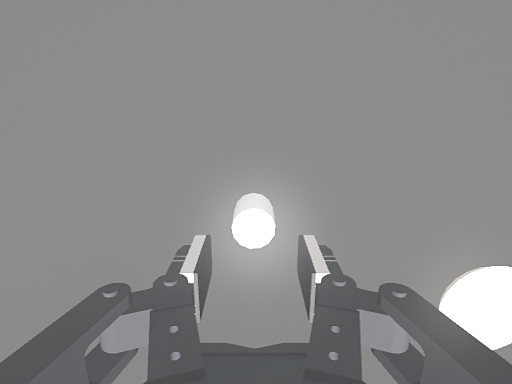

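Call:
jog_arm(
  motion=[
    [[-0.5,30,0.7,0,0,0,0],[-0.5,51,0.7,0,0,0,0],[-0.5,51,0.7,0,0,0,0],[-0.5,51,0.7,0,0,0,0]],
  ],
  force=25,
)

```text
time_s: 14.6
eef_pos: [0.4882, -0.3576, 0.0261]
tool_rot: [-0.707, 0.708, -0.005, 0.006]
force: [0.1, -0.1, 0.7]
opening: 0.498
```

```bash
python3 -c "
from h import *
st()"
```

```text
t 14.6 p [ 488.2 -357.6   26.1] q [ 0.728  0.654 -0.243  1.811  0.229  0.701  0.342] xang -0.91 ydir [ 0.0022 -0.0014 -1.    ] F [ 0.06 -0.13  0.66] T [-0.014 -0.048  0.02 ] op 0.498
```

Call:
jog_arm(
  motion=[
    [[0,0,0,0,0,0,-1],[0,0,0,0,0,0,-1],[0,0,0,0,0,0,-1],[0,0,0,0,0,0,-1]],
  ],
)

```text
time_s: 15.0
eef_pos: [0.4883, -0.3579, 0.0262]
tool_rot: [-0.706, 0.708, -0.005, 0.007]
force: [0.1, 0.8, 7.9]
opening: 0.29
```

```bash
cat > ct.py <<'E'
from h import *
import sys
st();o,d,P=snap(sys.argv[1])
T=(P-o["eef_pos"])@RT(o["tool_rot"])*1000
y=T[...,1];s=(np.hypot(T[...,0],T[...,2])<16)&(y>-14)&(y<-3)
b=d["img"].astype(int).min(-1)
cv2.imwrite("pics/"+sys.argv[1]+"z.png",cv2.resize(d['img'][200:340,170:340],None,fx=4,fy=4))
t=T[s];print(len(t),"y",np.percentile(t[:,1],[5,50,95]),cv2.minEnclosingCircle(t[:,[0,2]].astype(np.float32)),"zrange",np.percentile(t[:,2],[0,1,99,100]),"xr",np.percentile(t[:,0],[0,1,99,100]))
E
python3 ct.py w9
```

```text
t 15.0 p [ 488.3 -357.9   26.2] q [ 0.729  0.654 -0.243  1.811  0.229  0.7    0.342] xang -0.92 ydir [ 0.0029 -0.002  -1.    ] F [0.11 0.83 7.9 ] T [ 0.093  0.193 -0.024] op 0.29
2624 y [-7.71323191 -5.92083004 -4.12473254] ((-0.010403363034129143, 0.0996917113661766), 15.802820205688477) zrange [-10.71176923  -9.66174564  14.22301383  14.9558979 ] xr [-12.5154841  -12.35188918  12.50716453  12.63522046]
```

View pics/w9z.png

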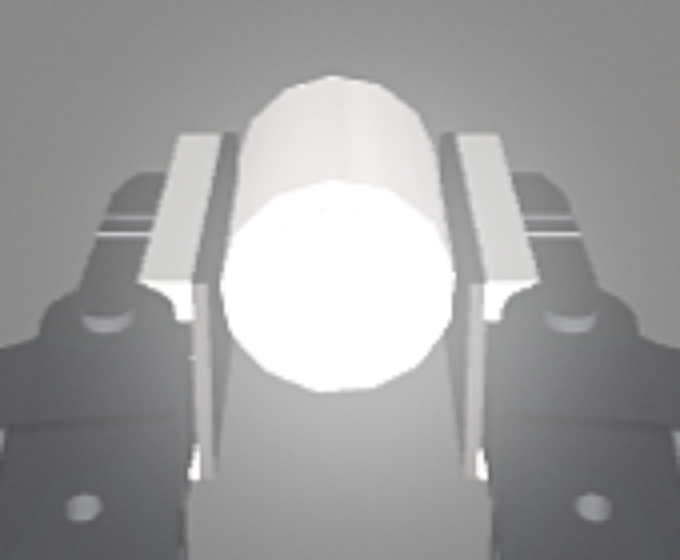

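Call:
jog_arm(
  motion=[
    [[0,0,0,0,0,0,-1],[0,-20,0,0,0,0,-1],[0,-60,0,0,0,0,-1],[0,-110,0,0,0,0,-1],[0,-150,0,0,0,0,-1]],
  ],
  force=35,
)

```text
time_s: 15.55
eef_pos: [0.4875, -0.3573, 0.1776]
tool_rot: [-0.707, 0.708, -0.005, 0.006]
force: [0.4, -0.8, -1.0]
opening: 0.285
```

```bash
python3 ct.py w10; python3 -c "
from h import *
o,R=st();print(shift(o,[.639,.126,.17]))"
```

```text
t 15.55 p [ 487.5 -357.3  177.6] q [ 0.768  0.461 -0.292  1.713  0.154  0.987  0.404] xang -0.91 ydir [ 0.0023 -0.0014 -1.    ] F [ 0.36 -0.77 -1.04] T [ 0.013 -0.027  0.043] op 0.285
2619 y [-8.23497839 -5.82991631 -4.01913214] ((0.01055582519620657, 0.1478559970855713), 15.895879745483398) zrange [-11.04647295  -9.70188947  13.96249196  14.79295321] xr [-12.31066598 -12.1934592   12.32844151  12.43843653]
t 15.6 p [ 490.3 -358.9  184.5] q [ 0.768  0.454 -0.293  1.706  0.153  0.991  0.405] xang -0.92 ydir [ 0.0099 -0.0068 -0.9999] F [ 2.47 -1.02  4.4 ] T [-0.091 -0.167  0.042] op 0.286
[140.8  12.7 487.3]
```

View pics/w10z.png

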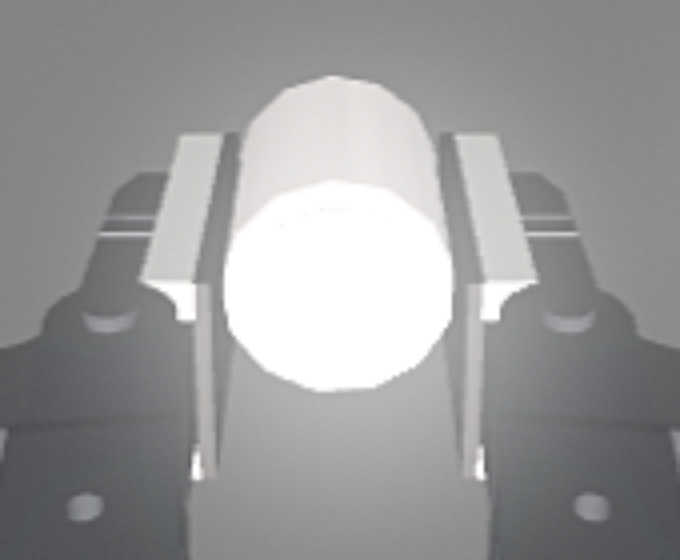

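Call:
jog_arm(
  motion=[
    [[139,0,487,0,0,0,-1],[139,0,487,0,0,0,-1],[139,0,487,0,0,0,-1],[139,0,487,0,0,0,-1],[139,0,487,0,0,0,-1]],
  ],
)

```text
time_s: 16.1
eef_pos: [0.5599, -0.1161, 0.175]
tool_rot: [-0.707, 0.707, -0.005, 0.006]
force: [1.2, -0.8, -0.1]
opening: 0.286
```

```bash
python3 -c "
from h import *
o,R=st();print(shift(o,[.639,.126,.17]))"
```

```text
t 16.1 p [ 559.9 -116.1  175. ] q [ 0.395  0.421 -0.36   1.792  0.178  0.958 -0.055] xang -0.94 ydir [ 1.7e-03 -6.0e-04 -1.0e+00] F [ 1.22 -0.84 -0.11] T [-0.03  -0.027  0.031] op 0.286
[ 75.1   5.  243.4]
```

Call:
jog_arm(
  motion=[
    [[75,0,243,0,0,0,-1],[75,0,243,0,0,0,-1],[75,0,243,0,0,0,-1],[75,0,243,0,0,0,-1],[75,0,243,0,0,0,-1]],
  ],
)

```text
time_s: 16.6
eef_pos: [0.6375, 0.1217, 0.1749]
tool_rot: [-0.707, 0.707, -0.005, 0.006]
force: [0.9, -0.6, -0.3]
opening: 0.286
```

Call:
jog_arm(
  motion=[
    [[0,0,0,0,0,0,-1],[0,0,0,0,0,0,-1],[0,0,0,0,0,0,-1]],
  ],
)

```text
time_s: 16.9
eef_pos: [0.6369, 0.1183, 0.1741]
tool_rot: [-0.707, 0.707, -0.006, 0.006]
force: [0.3, -0.7, -0.9]
opening: 0.286
```

```bash
python3 ct.py w11;python3 -c "
from h import *
o,R=st();print(shift(o,[.639,.126,.17]))"
```

```text
t 16.9 p [636.9 118.3 174.1] q [ 0.007  0.548 -0.385  1.596  0.23   1.043 -0.461] xang -0.99 ydir [ 2.0e-04 -1.1e-03 -1.0e+00] F [ 0.25 -0.69 -0.89] T [ 0.02  -0.027  0.001] op 0.286
2605 y [-7.99928795 -5.78375243 -4.01831444] ((0.025983333587646484, -0.025316238403320312), 15.960980415344238) zrange [-11.29475117  -9.74982006  13.91127102  15.15127234] xr [-12.31058814 -12.18672931  12.33543441  12.45390014]
t 16.95 p [637.  117.8 174.2] q [ 0.008  0.548 -0.385  1.596  0.23   1.043 -0.461] xang -1.04 ydir [ 3.0e-04 -1.2e-03 -1.0e+00] F [ 0.3  -0.32 -0.16] T [-0.018  0.04  -0.009] op 0.288
[1.9 4.2 8.3]
```

View pics/w11.png

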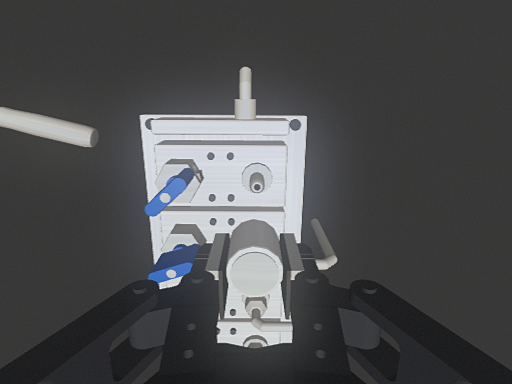

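```bash
cat > al.py <<'E'
from h import *
import sys
o,d,P=load(sys.argv[1])
T=(P-o["eef_pos"])@RT(o["tool_rot"])*1000
y=T[...,1];H=o["eef_pos"][2]*1000
z=P[...,2]
near=(np.hypot(P[...,0]-.639,P[...,1]-.1275)<.011)&(y>-0) 
if near.sum():
  zt=np.percentile(z[near],95);print("stubtop",zt)
  s=near&(z>zt-.0035)&(z<zt+.002);t=T[s];v,u=np.nonzero(s)
  c,rad=cv2.minEnclosingCircle(t[:,[0,2]].astype(np.float32));print("stub top in tool xz",c,rad,"mean",t.mean(0),"px",u.min(),u.max(),v.min(),v.max())
  print("world",P[s].mean(0), (P[s].min(0)+P[s].max(0))/2)
  # shoulder ring
sh=(np.hypot(P[...,0]-.639,P[...,1]-.1275)<.017)&(np.abs(z-.048)<.0022)
if sh.sum(): 
  c,rad=cv2.minEnclosingCircle(P[sh][:,:2].astype(np.float32)*1000);print("shoulder",c,rad)
# cap top disc
s=(np.hypot(T[...,0],T[...,2]-2)<15)&(y>-9)&(y<-3.5)
t=T[s];yy=t[:,1];h,e=np.histogram(yy,20);print("hist",h,e.round(1))
m=np.median(yy);k=t[np.abs(yy-m)<1.5];print("cap disc y",m,cv2.minEnclosingCircle(k[:,[0,2]].astype(np.float32)),"zmin",k[:,2].min(),"zmax",k[:,2].max())
E
python3 al.py w11; python3 al.py w10 | tail -1;python3 al.py w9|tail -1
```

```text
stubtop 0.17262015063573716
stub top in tool xz (1.9025046825408936, 9.215635299682617) 10.973795890808105 mean [ 2.04940737  2.45646101 12.3348974 ] px 234 283 236 258
world [0.63919038 0.13062126 0.17167222] [0.63887624 0.12847838 0.17162725]
shoulder (638.9765014648438, 127.25558471679688) 12.885554313659668
hist [  6   3   4   6   8  15  35  82 176 249 351 367 304 266 171 149  93  65
  43  41] [-9.  -8.7 -8.4 -8.2 -7.9 -7.6 -7.3 -7.1 -6.8 -6.5 -6.2 -6.  -5.7 -5.4
 -5.1 -4.9 -4.6 -4.3 -4.  -3.8 -3.5]
cap disc y -5.75717770116764 ((0.18891429901123047, 1.8410561084747314), 14.880253791809082) zmin -10.652558623040148 zmax 15.151272337435516
cap disc y -5.81602767468869 ((0.21963179111480713, 3.166959762573242), 13.972102165222168) zmin -10.625841107459065 zmax 14.56124169193315
cap disc y -5.899264209854441 ((-0.030412260442972183, 2.0428807735443115), 14.898221015930176) zmin -10.407132345440894 zmax 14.547514052119471
```

Call:
jog_arm(
  motion=[
    [[1.9,0,6.7,0,0,0,-1],[1.9,20,6.7,0,0,0,-1],[1.9,45,6.7,0,0,0,-1],[1.9,64,6.7,0,0,0,-1],[1.9,64,6.7,0,0,0,-1]],
  ],
)

```text
time_s: 17.45
eef_pos: [0.6374, 0.1252, 0.1073]
tool_rot: [-0.707, 0.708, -0.008, 0.005]
force: [0.9, 0.1, 0.1]
opening: 0.281
```

Call:
jog_arm(
  motion=[
    [[0,0,0,0,0,0,-1],[0,0,0,0,0,0,-1],[0,0,0,0,0,0,-1]],
  ],
)

```text
time_s: 17.75
eef_pos: [0.6397, 0.1266, 0.1114]
tool_rot: [0.707, -0.707, 0.005, -0.007]
force: [-0.2, 0.1, -0.3]
opening: 0.282
```

```bash
python3 ct.py w12;python3 al.py w12; python3 -c "
from h import *
o,R=st();snap('side2','side');st()
a,d,P=load('side2');cv2.imwrite('pics/side2z.png',cv2.resize(d['img'][130:260,150:290],None,fx=4.5,fy=4.5,interpolation=cv2.INTER_CUBIC))"
```

```text
t 17.75 p [639.7 126.6 111.4] q [-0.017  0.62  -0.369  1.638  0.265  0.931 -0.498] xang -0.94 ydir [ 2.2e-03  5.0e-04 -1.0e+00] F [-0.18  0.12 -0.32] T [-0.014  0.008  0.031] op 0.282
2618 y [-8.06423778 -5.76614774 -3.92059047] ((-0.1209971159696579, 0.03272371366620064), 15.858356475830078) zrange [-11.00157808  -9.64531621  13.93503412  14.5347963 ] xr [-12.2471793  -12.17887904  12.33684455  12.41066752]
stubtop 0.06199475216919783
stub top in tool xz (-0.7657375335693359, 2.610013961791992) 5.428601264953613 mean [-0.85670822 50.28318309  5.37132238] px 244 262 214 221
world [0.63906469 0.13201305 0.06108553] [0.63911335 0.13120886 0.06127002]
shoulder (639.1809692382812, 127.55229187011719) 12.76483154296875
hist [  7   4   3   9  10  14  29  84 156 269 338 367 308 244 185 140  99  74
  47  51] [-9.  -8.7 -8.4 -8.2 -7.9 -7.6 -7.3 -7.1 -6.8 -6.5 -6.2 -6.  -5.7 -5.4
 -5.1 -4.9 -4.6 -4.3 -4.  -3.8 -3.5]
cap disc y -5.749267084039922 ((-0.17846019566059113, 2.910153388977051), 14.02471923828125) zmin -10.49241172576806 zmax 14.463492605426756
t 17.8 p [639.6 126.6 111.2] q [-0.017  0.621 -0.369  1.638  0.265  0.931 -0.498] xang -0.93 ydir [ 1.9e-03  3.0e-04 -1.0e+00] F [ 0.1  -0.79 -0.19] T [-0.029 -0.003 -0.024] op 0.285
t 17.85 p [639.4 126.6 110.9] q [-0.017  0.621 -0.369  1.638  0.265  0.931 -0.498] xang -0.92 ydir [ 1.5e-03  3.0e-04 -1.0e+00] F [ 0.77 -0.42 -0.15] T [ 0.009  0.048 -0.016] op 0.287
```

View pics/w12.png

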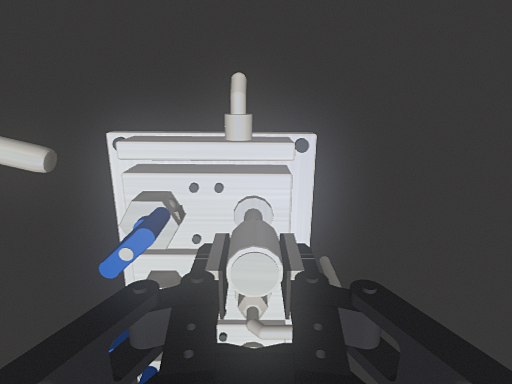

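View pics/side2z.png

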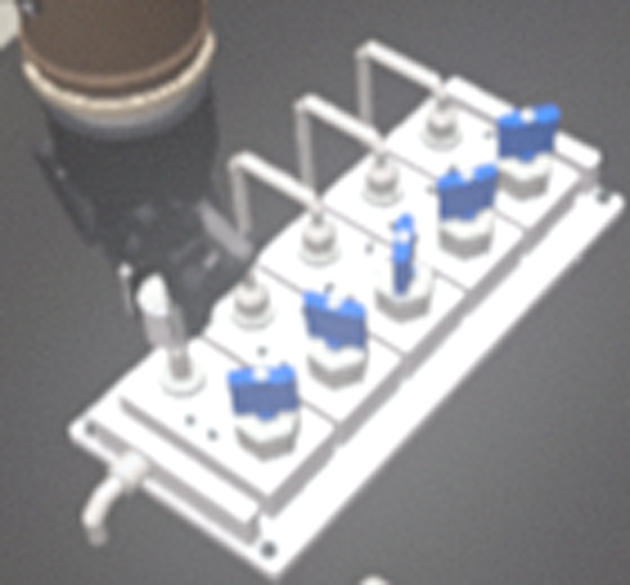

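Call:
jog_arm(
  motion=[
    [[-0.4,0,-1.4,0,0,0,-1],[-0.4,0,-1.4,0,0,0,-1],[-0.4,6,-1.4,0,0,0,-1],[-0.4,12,-1.4,0,0,0,-1],[-0.4,14,-1.4,0,0,0,-1]],
  ],
)

```text
time_s: 18.35
eef_pos: [0.6379, 0.1249, 0.0947]
tool_rot: [-0.707, 0.707, -0.006, 0.005]
force: [0.3, -0.1, -1.0]
opening: 0.286
```

```bash
python3 -c "
from h import *
o,R=st()"
```

```text
t 18.35 p [637.9 124.9  94.7] q [-0.019  0.639 -0.363  1.651  0.273  0.904 -0.502] xang -0.91 ydir [-1.6e-03 -4.0e-04 -1.0e+00] F [ 0.29 -0.07 -0.96] T [-0.039  0.012  0.012] op 0.286
```

Call:
jog_arm(
  motion=[
    [[0,2,0,0,0,0,-1],[0,4,0,0,0,0,-1],[0,6,0,0,0,0,-1],[0,6,0,0,0,0,-1]],
  ],
)

```text
time_s: 18.75
eef_pos: [0.6384, 0.1251, 0.0896]
tool_rot: [-0.707, 0.707, -0.006, 0.006]
force: [1.1, -0.4, 0.2]
opening: 0.288
```

```bash
python3 ct.py w13;python3 al.py w13
```

```text
t 18.75 p [638.4 125.1  89.6] q [-0.02   0.645 -0.361  1.654  0.276  0.894 -0.505] xang -0.91 ydir [-4.e-04 -2.e-04 -1.e+00] F [ 1.06 -0.41  0.2 ] T [ 0.01   0.045 -0.013] op 0.288
2605 y [-8.27806126 -5.77648109 -4.01522548] ((0.044558633118867874, 0.06586947292089462), 15.922965049743652) zrange [-10.70285548  -9.6916809   13.95991981  15.0197573 ] xr [-12.30668842 -12.17777423  12.34657903  12.46733604]
stubtop 0.048546172536769794
stub top in tool xz (0.7107162475585938, 4.135240077972412) 10.698145866394043 mean [ 1.20881181 42.05167403  8.85349075] px 237 274 209 227
world [0.63972051 0.13388176 0.04758551] [0.63913084 0.13282273 0.04746588]
shoulder (639.1755981445312, 128.39553833007812) 12.570243835449219
hist [  3   7   6   4   9  17  46  89 152 253 350 380 312 234 185 128  97  73
  41  43] [-8.9 -8.7 -8.4 -8.1 -7.9 -7.6 -7.3 -7.  -6.8 -6.5 -6.2 -5.9 -5.7 -5.4
 -5.1 -4.9 -4.6 -4.3 -4.  -3.8 -3.5]
cap disc y -5.753006591078921 ((0.1980423778295517, 1.919053077697754), 14.691858291625977) zmin -10.597220723188663 zmax 15.019757295549763
```

View pics/w13.png

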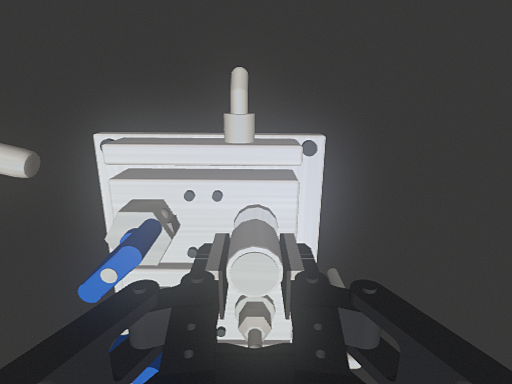

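Call:
jog_arm(
  motion=[
    [[0,3,0,0,0,0,-1],[0,6,0,0,0,0,-1],[0,9,0,0,0,0,-1],[0,12,0,0,0,0,-1],[0,12,0,0,0,0,-1]],
  ],
)

```text
time_s: 19.3
eef_pos: [0.6383, 0.1251, 0.0773]
tool_rot: [-0.707, 0.707, -0.006, 0.005]
force: [0.1, -0.6, -0.3]
opening: 0.29
```

```bash
python3 -c "
from h import *
o,R=st()"
```

```text
t 19.3 p [638.3 125.1  77.3] q [-0.023  0.66  -0.357  1.661  0.283  0.873 -0.51 ] xang -0.92 ydir [-6.e-04 -1.e-04 -1.e+00] F [ 0.12 -0.61 -0.33] T [-0.003 -0.019 -0.018] op 0.29
```

Nearly home (expected contact at TCP z ≈ 74); ease down to contact.

Call:
jog_arm(
  motion=[
    [[0,1,0,0,0,0,-1],[0,2,0,0,0,0,-1],[0,3,0,0,0,0,-1],[0,3,0,0,0,0,-1]],
  ],
)

```text
time_s: 19.7
eef_pos: [0.6384, 0.1251, 0.0748]
tool_rot: [-0.707, 0.707, -0.006, 0.006]
force: [-0.2, -0.5, 0.0]
opening: 0.286
```

```bash
python3 -c "
from h import *
o,R=st()"
```

```text
t 19.7 p [638.4 125.1  74.8] q [-0.024  0.663 -0.356  1.662  0.284  0.868 -0.511] xang -0.92 ydir [-1.e-04 -1.e-04 -1.e+00] F [-0.19 -0.52  0.  ] T [ 0.002 -0.004  0.001] op 0.286
```

Call:
jog_arm(
  motion=[
    [[0,0.4,0,0,0,0,-1],[0,0.8,0,0,0,0,-1],[0,0.8,0,0,0,0,-1]],
  ],
)

```text
time_s: 20.0
eef_pos: [0.6386, 0.1251, 0.0744]
tool_rot: [-0.707, 0.707, -0.006, 0.006]
force: [-1.2, 0.2, 1.5]
opening: 0.283
```

```bash
python3 -c "
from h import *
o,R=st()"
```

```text
t 20.0 p [638.6 125.1  74.4] q [-0.024  0.663 -0.355  1.662  0.285  0.867 -0.512] xang -0.92 ydir [ 3.e-04 -0.e+00 -1.e+00] F [-1.18  0.23  1.53] T [-0.103  0.118  0.017] op 0.283
```

Call:
jog_arm(
  motion=[
    [[0,0.4,0,0,0,0,-1],[0,0.8,0,0,0,0,-1],[0,0.8,0,0,0,0,-1]],
  ],
)

```text
time_s: 20.3
eef_pos: [0.6386, 0.1251, 0.0743]
tool_rot: [-0.707, 0.707, -0.006, 0.006]
force: [-3.5, -1.0, 8.8]
opening: 0.287
```

```bash
python3 -c "
from h import *
o,R=st()"; python3 ct.py w14
```

```text
t 20.3 p [638.6 125.1  74.3] q [-0.024  0.663 -0.355  1.662  0.285  0.867 -0.512] xang -0.92 ydir [ 4.e-04 -2.e-04 -1.e+00] F [-3.46 -0.96  8.82] T [-0.232  0.674  0.026] op 0.287
t 20.3 p [638.6 125.1  74.3] q [-0.024  0.663 -0.355  1.662  0.285  0.867 -0.512] xang -0.92 ydir [ 4.e-04 -2.e-04 -1.e+00] F [-3.46 -0.96  8.82] T [-0.232  0.674  0.026] op 0.287
2612 y [-8.40216451 -5.81754401 -4.10258127] ((-0.019608482718467712, 0.1256803274154663), 15.871146202087402) zrange [-10.71547365  -9.60396324  14.0931058   15.09486533] xr [-12.28442506 -12.18917608  12.34836253  12.43551352]
```

View pics/w14z.png

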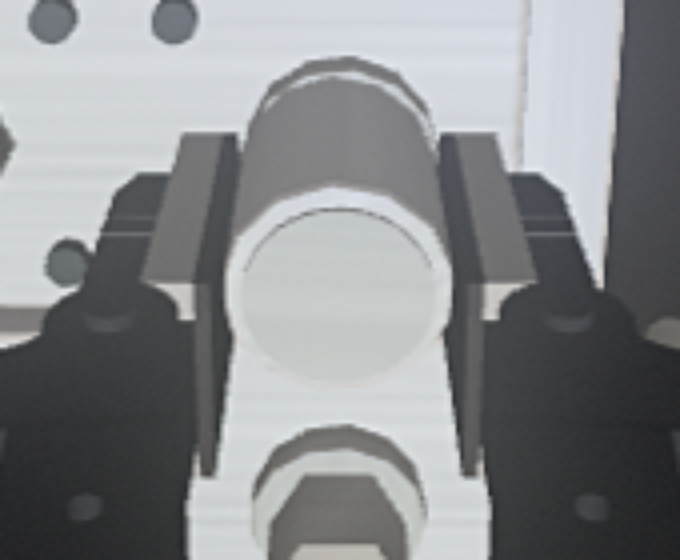

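Call:
jog_arm(
  motion=[
    [[0,-0.8,0,0,0,0,-1],[0,-0.8,0,0,0,0,-0.25],[0,-0.8,0,0,0,0,-0.25],[0,-0.8,0,0,0,0,-0.25],[0,-0.8,0,0,0,0,-0.25]],
  ],
)

```text
time_s: 20.85
eef_pos: [0.6385, 0.1251, 0.0739]
tool_rot: [-0.707, 0.707, -0.006, 0.006]
force: [-0.6, 0.9, -0.1]
opening: 0.373
```

```bash
python3 -c "
from h import *
o,R=st()"; python3 ct.py w15
```

```text
t 20.85 p [638.5 125.1  73.9] q [-0.024  0.664 -0.355  1.662  0.285  0.867 -0.512] xang -0.91 ydir [-2.e-04 -0.e+00 -1.e+00] F [-0.57  0.91 -0.1 ] T [-0.01  -0.042 -0.002] op 0.373
t 20.85 p [638.5 125.1  73.9] q [-0.024  0.664 -0.355  1.662  0.285  0.867 -0.512] xang -0.91 ydir [-2.e-04 -0.e+00 -1.e+00] F [-0.57  0.91 -0.1 ] T [-0.01  -0.042 -0.002] op 0.373
2458 y [-7.27658936 -6.1422398  -4.38543193] ((0.0046012853272259235, 0.07391992956399918), 15.98678207397461) zrange [-11.03534427  -9.47170418  14.0948384   14.8089736 ] xr [-15.96239746 -12.33867712  11.86706761  15.99128066]
```

View pics/w15z.png

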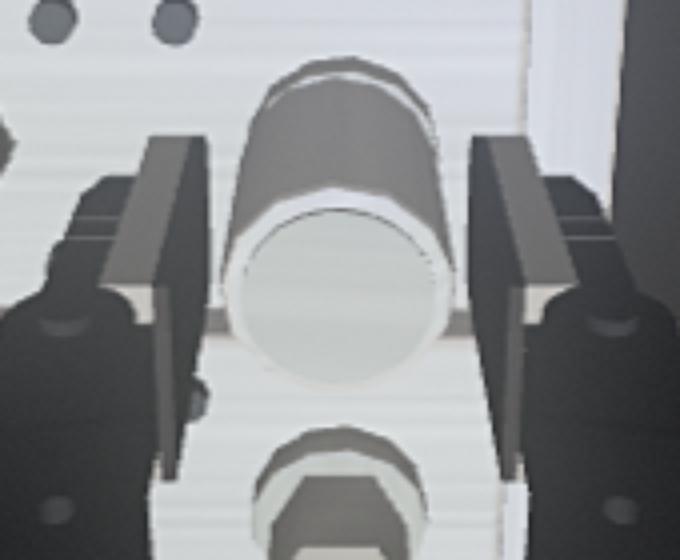

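Free on both sides. Go straight up.

Call:
jog_arm(
  motion=[
    [[0,-15,0,0,0,0,-0.25],[0,-35,0,0,0,0,-0.25],[0,-70,0,0,0,0,-0.25],[0,-110,0,0,0,0,-0.25],[0,-150,0,0,0,0,-0.25]],
  ],
)

```text
time_s: 21.4
eef_pos: [0.6382, 0.1252, 0.2267]
tool_rot: [0.707, -0.707, 0.005, -0.006]
force: [1.7, -0.5, -0.4]
opening: 0.375
```

Call:
jog_arm(
  motion=[
    [[0,0,-40,0,0,0,-0.25],[0,0,-40,0,0,0,-0.25],[0,0,-40,0,0,0,-0.25],[0,0,-40,0,0,0,-0.25]],
  ],
)

```text
time_s: 21.8
eef_pos: [0.6377, 0.0857, 0.2245]
tool_rot: [0.707, -0.707, 0.006, -0.006]
force: [-0.3, 0.6, -0.1]
opening: 0.371
```

```bash
python3 - <<'E'
from h import *
st();o,d,P=snap('w16')
z=P[...,2];s=(np.hypot(P[...,0]-.639,P[...,1]-.1275)<.017)&(z>.07)&(z<.1)
t=P[s];print("cap top z",np.median(t[:,2]),np.percentile(t[:,2],[5,95]),cv2.minEnclosingCircle(t[np.abs(t[:,2]-np.median(t[:,2]))<.002][:,:2].astype(np.float32)*1000))
for cy in(.128,.071,.0128,-.0447):
    g=blue(d)&(np.hypot(P[...,0]-.576,P[...,1]-cy)<.028)&(z>.094)
    if g.sum()>20: print(cv2.minAreaRect(P[g][:,:2].astype(np.float32)*1000))
o,d,P=snap('scene3','scene')
for n,(u,v) in {"bottle":(400,165),"beaker":(353,120),"dish":(125,305),"spoon":(290,155)}.items(): print(n,P[v,u].round(3))
snap('side3','side');st()
E
```

```text
t 21.8 p [637.7  85.7 224.5] q [ 0.065  0.494 -0.393  1.556  0.202  1.132 -0.388] xang -0.89 ydir [ 0.e+00  6.e-04 -1.e+00] F [-0.3   0.58 -0.07] T [-0.069  0.02   0.004] op 0.371
cap top z 0.08000372370006861 [0.07802827 0.08137219] ((638.4976196289062, 127.0417251586914), 12.756819725036621)
((577.2769165039062, 128.714111328125), (35.61520004272461, 9.81362533569336), 40.71278762817383)
((575.7965087890625, 70.81641387939453), (35.529541015625, 9.998069763183594), 17.225475311279297)
((569.7422485351562, 20.943954467773438), (10.138257026672363, 16.55179214477539), 22.39786720275879)
bottle [0.675 0.36  0.152]
beaker [0.416 0.409 0.053]
dish [ 0.639 -0.425  0.005]
spoon [0.422 0.176 0.017]
t 21.95 p [637.6  86.2 223.9] q [ 0.064  0.495 -0.393  1.556  0.202  1.131 -0.388] xang -0.83 ydir [-6.e-04  4.e-04 -1.e+00] F [ 1.14 -0.22  0.56] T [ 0.012 -0.017  0.006] op 0.374
```

View pics/w16.png

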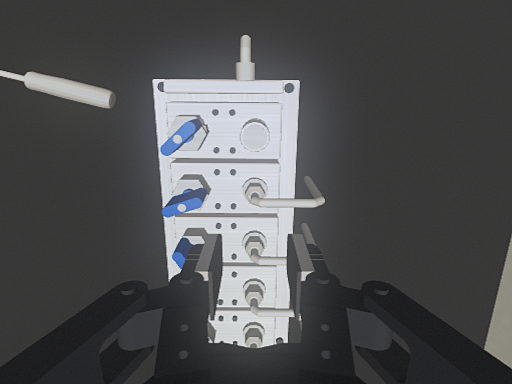

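View pics/side3.png

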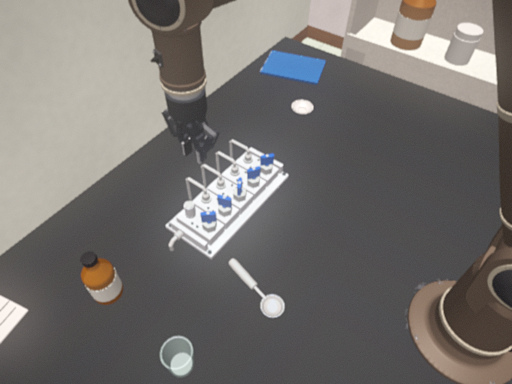

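```bash
python3 -c "
from station import r
print(r.job_done())"
```

```text
the job is handed in; nothing more can be done
None
```

I shut the spare outlet's valve, put the cap fully home on the bare stub, let go and handed the job in at about 22 s of the 72 s allowed.

- **Valve:** I turned the handle about 0.95 rad clockwise. The seat began to bite at about 0.85 rad. The torque settled at about 0.41 N m, and the highest single reading I took was 0.47. After letting go, the camera showed the handle at the same angle to within about 0.5°.
- **Torque discrepancy:** the torque rose more steeply than the stated 3 N m per rad, nearer 5 by my estimate. I went by the wrist and last-joint torques rather than the angle. Before the seat, those readings also swung by about ±0.1 N m from the handle's drag.
- **Cap:** it slid on without resistance and met the shoulder at the expected height, where I pressed it with about 9 N. After letting go, its top measured 80.0 mm above the bench, exactly the fully-home height, and it sat within about 1 mm of the stub's axis.
- **Surroundings:** the nearest neighbouring handle measured unchanged. The other three and the pipes look unmoved in the pictures. Depth readings on the bottle, beaker, dish and spoon match the first ones within about 3 mm, which is noise level. The arm ended clear of everything, about 0.22 m up.

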